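# Zero a coating gauge and take a reading on a painted bracket

## Task

Take the coating-thickness gauge out of its holder and zero it: press its spring nose squarely and lightly onto the middle of the bare square aluminium plate, nose at least half way in, and keep it there about a second. Then take the reading on the painted bracket in the vice: set the nose inside the drawn ring, square to the sloping painted face, and press it lightly at least half way in. Finish there: the program ends while the gauge is still held still and pressed on the ringed spot. Do not turn the bracket in the vice, lean hard on the bracket or knock over the bottle or the jar.

Things in the scene. Friction and masses are not known exactly. Their poses are not given: they have to be found in the camera images.
- gauge: coating-thickness gauge, hand tool 120 mm long, 0.11-0.17 kg, upright, nose down, in the holder. Origin: tip of its steel nose (nose out); z along the gauge, away from the nose. From the tip: nose 12 mm dia. to 10 mm; black barrel 22 mm dia. to 50; collar 32 mm dia. to 58; grey grip, 32 mm in x, 26 mm in y, to 120. Grip it across the ribbed flats (normals along its y), 90 mm from the tip
- nose_tip (a point): middle of the flat end of the gauge's steel nose; same axes as the gauge (z into the tool), moves with the nose. How the gauge is turned about z when measuring does not matter
- nose (a joint): how far the spring nose is pushed into the gauge, 0 (out) to 0.008 m (home on its stop). The spring pushes back with about 2 N when it starts to move and 5 N when home, 0.4 N per mm; beyond that the gauge is rigid
- holder: black desk holder fixed to the bench on the left: round foot, 74 mm dia., and an upright tube, top 62 mm above the bench, 37 mm outside and 25 mm inside dia., in which the gauge's barrel hangs by its collar, nose tip 12 mm above the bench. Origin on the bench under the tube's axis, z up. The gauge must rise 55 mm straight up to clear it
- zero_spot (a point): middle of the top face of the square zero plate; z up
- zero_disc: the other plate of the kit, a round bare steel disc of 46 mm diameter, 9 mm high, also fixed on a rubber pad; not for this bracket, which is aluminium. It and the square plate may have changed places. Origin on the bench under its centre
- spot (a point): the marked spot: centre of a thin dark ring, 28 mm dia., on the grey painted face (76 x 64 mm) of the sheet bracket clamped in the blue bench vice, about 150 mm above the bench. z is the outward normal of the face, 15 to 25 degrees from vertical, mostly towards the robot; -x points to the face's free edge, y along the jaws. The bracket does not give under less than 60 N
- bench_vice: blue bench vice fixed to the bench, base about 130 x 116 mm, jaws 96 mm wide with their top 112 mm above the bench; origin on the bench, x away from its tommy bar, across the jaws. It stands in a different place and direction each time; the bracket in it reaches up to 190 mm above the bench
- primer_bottle: small brown dropper bottle, 33 mm diameter, 102 mm tall, standing on the bench behind the vice; origin at the middle of its foot
- screw_jar: glass jar with a yellow lid, 71 mm diameter, 110 mm tall, standing on the left; origin at the middle of its foot
- zero_plate: bare square aluminium zero plate, 46 x 46 mm, its top 9 mm above the bench, on a thin black rubber pad fixed to the bench to the right of the vice. Origin on the bench under its centre, z up
Things that resemble listed ones, but are neither listed nor needed, are in the scene too. Leave any yellow look-alike of the gauge alone.

How it is judged (in metres and radians):
On the way, in this order (a step that is already met when the one before it is completed fails the run):
1. the gauge is lifted out of its holder in the fingers (z of nose_tip in the frame of holder above 0.066 m and contact force between the fingers and gauge above 1 N), for 0.1 s.
2. the gauge is zeroed: nose at least half in, within 12 mm of the middle of the bare square plate, square to it within 8.5 degrees and with 2 to 20 N, for half a second (value of joint nose above 0.0038 m and distance between nose_tip and zero_spot below 0.012 m and angle between the z axis of nose_tip and the z axis of zero_spot, either way round below 0.15 rad and contact force between gauge and zero_plate between 2 and 20 N), for 0.5 s.
At the end, for the whole second after the job is handed in: Through the last second the gauge is held still in the fingers with its nose tip within 8.5 mm of the ring's centre (inside the ring), its axis within 0.15 rad (8.5 degrees) of the face's normal, the nose pushed in by at least 3.8 mm of its 8 mm, and the push on the bracket between 2 and 20 N (distance between nose_tip and spot below 0.0085 m and angle between the z axis of nose_tip and the z axis of spot, either way round below 0.15 rad and value of joint nose above 0.0038 m and contact force between gauge and bench_vice between 2 and 20 N and contact force between the fingers and gauge above 1 N and linear speed of gauge below 0.02 m/s); the arm keeps its last pose, push and grip.
It fails at once if the gauge is pressed on the bracket or vice with more than 40 N (contact force between gauge and bench_vice above 40 N).
It fails at once if the bracket is turned in the vice (the marked spot shifts by more than 6 mm) (distance of spot from where it was at the start of the episode above 0.006 m).
It fails at once if the bottle is knocked over (angle between primer_bottle's own z axis and vertical above 0.5 rad).
It fails at once if the jar is knocked over (angle between screw_jar's own z axis and vertical above 0.5 rad).
It also fails if it takes over 56 s, if anything falls off the work surface, if the arm or the gripper's body presses on something with over 40 N, if the wrist force passes 120 N, or if a joint passes its speed limit or range.

## Robot

A 6-joint arm with a two-finger parallel gripper is mounted at the origin on a cart in front of the work surface, level with it; the furniture and walls round the work are solid. World frame = base frame: x ahead of the robot, y to its left, z up, the work surface at z = 0. Lengths are in m, angles in degrees, forces in N, time in s.
With the tool pointing down it reaches from about 0.275 to 0.975 m from the base axis. Payload 8.4 kg.
Tool frame: the origin (TCP) lies where the fingers leave the gripper's body, on its centre line; the fingertips stand 88 mm ahead of it and the grasp point (between the pads) lies 69 mm ahead of it; z points along the fingers, y is the line along which they close (so a half turn about z gives the same grasp; the last joint's range is limited). The gripper opens to 92 mm and grips with 3 to 60 N. Pads are 20 mm wide; open, the fingers measure 128 mm over their backs; the gripper's body (75 mm by 189 mm) begins 69 mm behind the grasp point.
Start: joints at [63.346, 20.225, 93.587, -0, 66.188, -0.138], TCP at [0.279, 0.559, 0.303] pointing down, gripper open.
Joint ranges: [-150.9, 150.9], [-52.94, 120.26], [3.33, 152.33], [-74.26, 254.26], [0, 154.13], [-172.89, 172.89]. Speed limits (degrees/s): [127.2, 127.2, 159.86, 180, 180, 180].

## Interface

Orientations are given as [roll, pitch, yaw] about the fixed x, y, z axes, in that order (R = Rz(yaw) Ry(pitch) Rx(roll)).
In Python, from rig import robot gives the robot as it stands. The module is installed in compiled form; this text tells all that it offers.
- The arm moves only by the tool step_arm, never from a script. Its argument "targets" is a list of rows, each an object with "travel": the shift along the tool's x, y, z in cm, a list of three; "spin": the turn about the tool's z in rad; "claw": the finger opening in cm, from 0 to 9.19. A call has 1 to 5 rows; each row shifts and turns the commanded pose from where the row before left it, along the tool's axes as they then stand; what a row does not reach is not made up. A row lasts 1/12 s, in which the tool goes at most 41.7 mm and 7.16 degrees, less where a joint would pass 70% of its speed; a pose out of reach is approached as far as the arm can. A call with a gripper value outside its range is refused whole. The fingers move at their own pace and stop on an object; "squeeze" is the grip in N (left out, the last holds). Time passes only in rows, so rows that do not move let the fingers close. It gives the time, the measured TCP pose, the force, the opening and the grip force at its end, in the units of the state.
- robot.get_obs(): the state, without advancing time (a new reading comes with each control period).
- robot.camera(name): name is "scene" or "top"; returns a dict with "image" (420x560x3 uint8, red, green, blue), "fov_y" (degrees; the focal length in pixels is half the picture's height over the tangent of half this angle, whatever the lens; pixels are square), "cx", "cy" (the principal point, pixels), "dist_coeffs" ([k1, k2, p1, p2, k3] as OpenCV has them; the pictures are not rectified), "rvec" (rotation vector, rad) and "tvec" (3), from world to camera coordinates, as OpenCV has them. Camera axes: x right, y down, z forward; pixel columns grow to the right and rows downward; lengths in m; the calibration is good to about 2 mm. A picture is of the moment at which its call begins. There is no depth.
- robot.close_job(): hands the job in; it is judged then, once.
The state is a dict: "t": time; "q": joint angles; "dq": joint speeds; "joint_efforts": joint torques, N m; "ee_pos": TCP position; "tool_rot": TCP orientation; "contact_force": force on the tool from outside, world axes, zero at the start; "wrist_torque": the same for the moment, N m; "finger_gap": opening from 0.0 (shut) to 1.0 (fully open); "grasp_force": force on a finger pad.
Only numpy, scipy, OpenCV 4.12 (cv2) and the standard library are available. Lean on these libraries where they do the work, as an engineer would, in place of code of your own. Each camera call takes 0.05 s, during which the arm holds its last target. There are 200 camera calls.

## Working session

There is one attempt and no reset: what is moved stays moved. The work goes in short steps, Python scripts to look and compute and a tool call to move; the robot and the scene stay as the last step left them, time stands still between calls to the robot, and variables do not carry over. Pictures are saved under pics/ and viewed, at most 10 in all, crops included, and the job is handed in when it is done.

Besides the shell and the picture viewer there is one more tool, called in YAML: its name, and indented under it one key for each argument. step_arm: Moves the arm, as the interface text tells. Its arguments: {"type":"object","properties":{"targets":{"type":"array"},"squeeze":{"type":"number"}},"required":["targets"]}

```bash
mkdir -p pics; cat > h.py <<'E'
import numpy as np, cv2
from rig import robot
from scipy.spatial.transform import Rotation as R
def cam(n):
    c=robot.camera(n); f=210/np.tan(np.radians(c['fov_y'])/2)
    K=np.array([[f,0,c['cx']],[0,f,c['cy']],[0,0,1]]); return c,K,np.array(c['dist_coeffs'],float),np.array(c['rvec'],float),np.array(c['tvec'],float)
def proj(C,P): return cv2.projectPoints(np.array(P,float).reshape(-1,3),C[3],C[4],C[1],C[2])[0].reshape(-1,2)
def ray(C,uv):
    p=cv2.undistortPoints(np.array([[uv]],float),C[1],C[2])[0,0]; Rm=cv2.Rodrigues(C[3])[0]
    d=Rm.T@np.array([p[0],p[1],1]); return -Rm.T@C[4].ravel(), d/np.linalg.norm(d)
def onz(C,uv,z):
    o,d=ray(C,uv); return o+d*(z-o[2])/d[2]
def tri(Cs,uvs):
    A=0;b=0
    for C,uv in zip(Cs,uvs):
        o,d=ray(C,uv);M=np.eye(3)-np.outer(d,d);A=A+M;b=b+M@o
    return np.linalg.solve(A,b)
def save(C,fn,box=None,s=1):
    im=C[0]['image'][:,:,::-1]
    if box: im=im[box[1]:box[3],box[0]:box[2]]
    cv2.imwrite('pics/'+fn,cv2.resize(im,None,fx=s,fy=s,interpolation=cv2.INTER_CUBIC))
E
python3 - <<'E'
from h import *
import pickle
a=cam('scene');b=cam('top');pickle.dump((a,b),open('c0.pkl','wb'))
A=a[0]['image'];B=b[0]['image']
for n,c in (('s0.png',a),('t0.png',b)):save(c,n,None,1.4)
for c in(a,b):print(ray(c,(280,210)))
o=robot.get_obs();print(o['t'],o['ee_pos'],o['tool_rot'],o['contact_force'])
E
```

```text
(array([ 0.1606524, -0.5615655,  0.901376 ]), array([ 0.41783105,  0.50771289, -0.75342208]))
(array([ 0.50073998, -0.00865716,  1.08475565]), array([ 0.07249761, -0.00291294, -0.99736433]))
0.1 [0.27887775 0.55896359 0.30205103] [-1.79929694e+02  1.44246286e-03  1.53485504e+02] [ 0.14784582 -0.40501668  0.05419144]
```

View pics/s0.png

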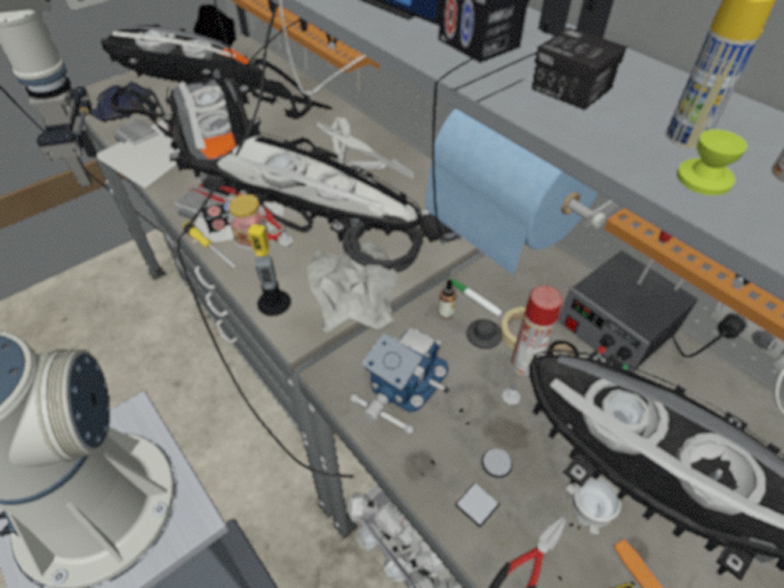

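View pics/t0.png

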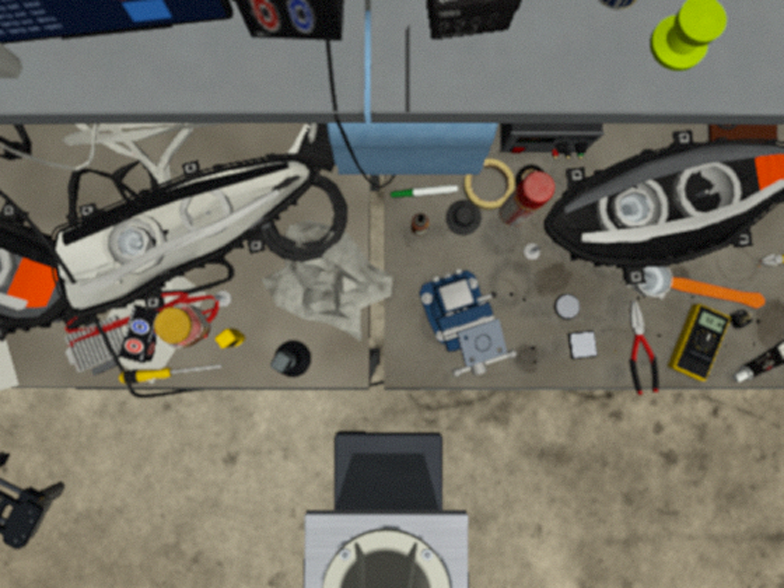

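The scene view shows a grey tool in a round black holder at about (267,285), with a yellow block just behind it at (258,240). The top view has the holder at (290,358), the yellow block at (230,338), the square plate at (582,345), the disc at (567,306) and the ring at (484,343). All of these are in 1.4x pixels. Gauge candidates are the grey tool in the round foot, which fits the description, and the yellow look-alike. I'll check the choice in one close crop.

```bash
python3 - <<'E'
import pickle
from h import *
a,b=pickle.load(open('c0.pkl','rb'))
A=a[0]['image'][:,:,::-1];B=b[0]['image'][:,:,::-1]
f=lambda I,x,y,w,h:cv2.resize(I[y:y+h,x:x+w],(400,300),interpolation=cv2.INTER_CUBIC)
cv2.imwrite('pics/c1.png',np.vstack([np.hstack([f(A,150,150,100,75),f(B,150,215,100,75)]),np.hstack([f(A,245,225,100,75),f(B,300,205,100,75)])]))
E
```

```text
(no output)
```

View pics/c1.png

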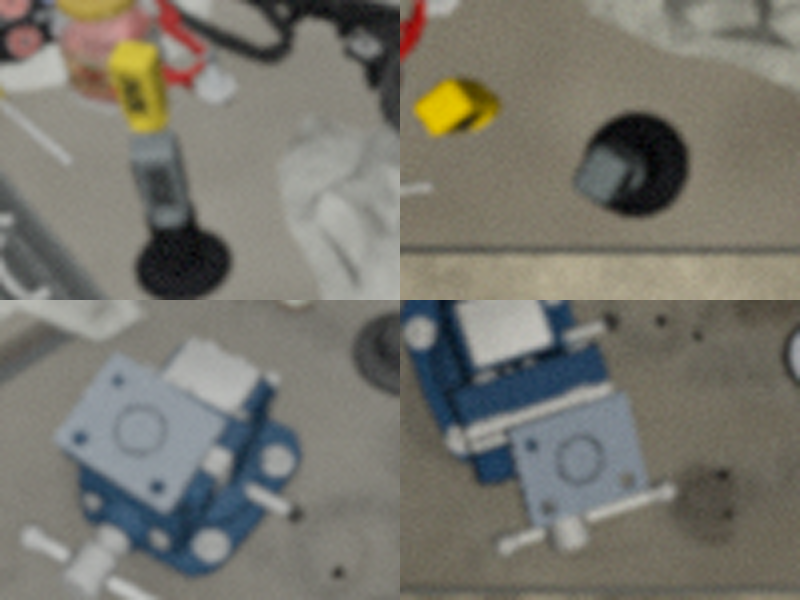

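Crop: the grey gauge stands in the black round foot, at full-picture top pixel (200,259) with the foot at (209,256). The yellow tool is separate. The ring is at scene (280,257.5) and top (345,245). The moves have no tilt axis, so the gauge will have to be pivoted in the fingers, about the tool's y, after zeroing.

```bash
python3 - <<'E'
import pickle
from h import *
a,b=pickle.load(open('c0.pkl','rb'))
sc=lambda u,v:(245+u/4,225+v/4); tp=lambda u,v:(300+(u-400)/4,205+(v-300)/4)
sc2=lambda u,v:sc(u,v-300)
spot=tri((a,b),(sc2(140,430),tp(580,460)));print('spot',spot)
S=[sc2(*p) for p in((120,355),(225,425),(165,515),(57,440))]
T=[tp(*p) for p in((508,430),(628,392),(650,485),(535,527))]
P=np.array([tri((a,b),x) for x in zip(S,T)]);print(P.round(4))
for i in range(4):print(np.linalg.norm(P[i]-P[(i+1)%4]))
c=P.mean(0);n=np.linalg.svd(P-c)[2][2];n*=np.sign(n[2]);print('n',n,np.degrees(np.arccos(n[2])),'az',np.degrees(np.arctan2(n[1],n[0])),(P-c)@n,(spot-c)@n)
print('foot',onz(a,(150+183/4,150+264/4),.005),onz(b,(150+237/4,215+164/4),.005))
print('gtop',onz(b,(150+202/4,215+176/4),.132))
print('zp',onz(a,(477.5/1.4,504/1.4),.009),onz(b,(582.5/1.4,345/1.4),.009))
# gauge yaw overlay
h=(onz(a,(150+183/4,150+264/4),.005)+onz(b,(150+237/4,215+164/4),.005))/2
gt=h[:2]
A=a[0]['image'][:,:,::-1];B=b[0]['image'][:,:,::-1]
rows=[]
for I,C,x,y in((A,a,170,175),(B,b,182,240)):
  r=[]
  for k,yaw in enumerate((None,0,30,60)):
    s=4.5;im=cv2.resize(I[y:y+44 if C is b else y+44,x:x+44],None,fx=s,fy=s,interpolation=cv2.INTER_CUBIC)
    if yaw is not None:
      cs,sn=np.cos(np.radians(yaw)),np.sin(np.radians(yaw))
      q=[[gt[0]+cs*X-sn*Y,gt[1]+sn*X+cs*Y,z] for z in(.132,.07) for X,Y in((.016,.013),(-.016,.013),(-.016,-.013),(.016,-.013))]
      p=((proj(C,q)-[x,y]+.5)*s).astype(int)
      cv2.polylines(im,[p[:4]],True,(0,0,255));
      for i in range(4):cv2.line(im,tuple(map(int,p[i])),tuple(map(int,p[i+4])),(0,255,0))
    r.append(im)
  rows.append(np.hstack(r))
cv2.imwrite('pics/y.png',np.vstack(rows))
E
```

```text
spot [ 0.4849902  -0.16700172  0.15277941]
[[ 0.5039 -0.1237  0.1623]
 [ 0.5249 -0.1956  0.1535]
 [ 0.4683 -0.2114  0.136 ]
 [ 0.4454 -0.1405  0.1494]]
0.07546431775707273
0.0612518077297711
0.07575669623060587
0.06224994365741757
n [-0.19405431 -0.20889342  0.95849176] 16.56603459974482 az -132.8909561033252 [-0.0012316   0.0012518  -0.00124673  0.00122653] 0.002364332642253526
foot [0.45023209 0.18266887 0.005     ] [0.45145801 0.18383449 0.005     ]
gtop [0.44993354 0.18248233 0.132     ]
zp [ 0.4781452  -0.39079831  0.009     ] [ 0.47836967 -0.3877261   0.009     ]
```

View pics/y.png

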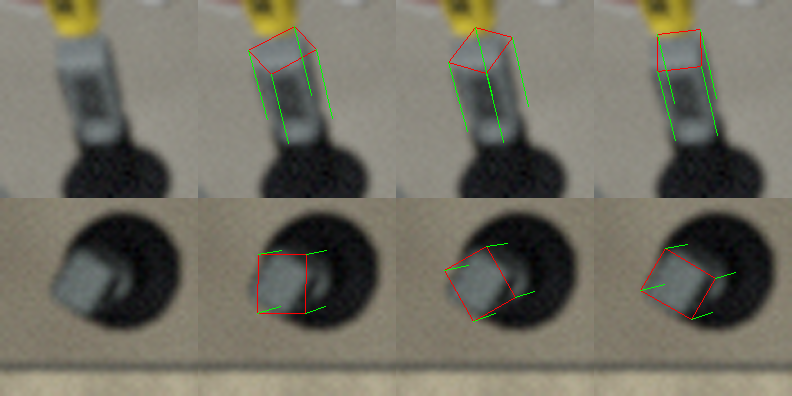

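```bash
python3 - <<'E'
import pickle
from h import *
a,b=pickle.load(open('c0.pkl','rb'))
M=[]
for C,(x0,y0,x1,y1) in((a,(178,181,203,210)),(b,(190,248,212,268))):
  im=C[0]['image'].astype(int);r,g,bl=im[...,0],im[...,1],im[...,2]
  m=((bl-r)>3)&(im.sum(2)>150)
  k=np.zeros_like(m);k[y0:y1,x0:x1]=m[y0:y1,x0:x1];M.append(k);print(k.sum())
  print('\n'.join(''.join('#' if v else '.' for v in row[x0:x1]) for row in k[y0:y1]))
res=[]
def model(C,x,y,yaw):
  cs,sn=np.cos(yaw),np.sin(yaw)
  q=[[x+cs*X-sn*Y,y+sn*X+cs*Y,z] for z in(.132,.07) for X,Y in((.016,.013),(-.016,.013),(-.016,-.013),(.016,-.013))]
  p=proj(C,q);k=np.zeros((420*4,560*4),np.uint8)
  cv2.fillConvexPoly(k,cv2.convexHull(np.round((p+.5)*4).astype(np.int32)),1)
  return cv2.resize(k.astype(np.float32),(560,420),interpolation=cv2.INTER_AREA)
from scipy.optimize import minimize
for yd in range(0,180,10):
  best=min(((sum(np.abs(model(C,.4505+dx,.1833+dy,np.radians(yd))-m).sum() for C,m in zip((a,b),M))),dx,dy) for dx in(-.002,0,.002) for dy in(-.002,0,.002))
  print(yd,best)
E
```

```text
214
.........................
.........................
..............#..........
.........######..........
......#########..........
.....###########.........
.....###########.........
.....############........
.....###########.........
.....############........
......###########........
......###########........
......####.##.###........
.......#####..###........
.......##.#...####.......
.......#####.##.##.......
........#####.####.......
........#.##..####.......
.........##.#.####.......
.........###.#..##.......
..........#########......
.........###########.....
.........###########.....
.........##########......
..........#########......
..........######.#.......
.........................
.........................
.........................
118
......................
......................
......................
......................
........#.###.........
........#####.........
........########......
.......#########.#....
.......##########.....
......##########..#.#.
.....############.###.
.....##########.....#.
.....#########.#..#...
.....#########...###..
......########........
.......#######........
.........####.........
...........#..........
......................
......................
0 (np.float32(227.125), -0.002, -0.002)
10 (np.float32(235.625), 0, -0.002)
20 (np.float32(232.6875), 0, -0.002)
30 (np.float32(227.75), 0, 0)
40 (np.float32(217.3125), -0.002, -0.002)
50 (np.float32(196.375), -0.002, -0.002)
60 (np.float32(166.1875), -0.002, -0.002)
70 (np.float32(161.75), -0.002, 0)
80 (np.float32(176.5625), -0.002, -0.002)
90 (np.float32(201.875), 0, -0.002)
100 (np.float32(220.8125), -0.002, -0.002)
110 (np.float32(230.1875), 0.002, -0.002)
120 (np.float32(238.75), 0, -0.002)
130 (np.float32(233.8125), 0, -0.002)
140 (np.float32(225.75), 0, -0.002)
150 (np.float32(210.0625), -0.002, 0)
160 (np.float32(190.8125), -0.002, 0)
170 (np.float32(209.3125), -0.002, -0.002)
```

```bash
cat > fit.py <<'E'
from h import *
import pickle
from scipy.optimize import least_squares
from scipy.ndimage import map_coordinates, gaussian_filter
def avg(n,k=8):
    Cs=[cam(n) for _ in range(k)]; C=Cs[0]; C[0]['image']=np.mean([c[0]['image'] for c in Cs],0); return C
a,b=avg('scene'),avg('top');pickle.dump((a,b),open('c1.pkl','wb'))
P=np.array([[ 0.5039,-0.1237,0.1623],[ 0.5249,-0.1956,0.1535],[ 0.4683,-0.2114,0.136],[0.4454,-0.1405,0.1494]])
c=P.mean(0);x=P[0]-P[3]+P[1]-P[2];x/=np.linalg.norm(x);n=np.cross(P[0]-P[2],P[1]-P[3]);n*=np.sign(n[2])/np.linalg.norm(n)
x-=n*(x@n);x/=np.linalg.norm(x);y=np.cross(n,x)
G=[C[0]['image'] for C in(a,b)]
G=[np.stack([gaussian_filter(g[...,i],.6) for i in range(3)]) for g in G]
for dims in((.064,.076),):
  w,h=dims[0]/2,dims[1]/2
  cor=np.array([[w,h],[w,-h],[-w,-h],[-w,h]])
  E=[]
  for i in range(4):
    p,q=cor[i],cor[(i+1)%4]; E+= [p+(q-p)*s for s in np.linspace(.12,.88,20)]
  E=np.c_[np.array(E),np.zeros(80)]
  rot=R.from_matrix(np.c_[x,y,n]);t=c.copy();sh=np.zeros(2)
  for it in range(8):
    obs=[]
    W=rot.apply(E)+t; Wi=rot.apply(E*[.9,.9,1])+t
    for ci,C in enumerate((a,b)):
      p=proj(C,W)+(sh if ci else 0);pi=proj(C,Wi)+(sh if ci else 0)
      for i in range(80):
        e=i//20; tang=proj(C,rot.apply(np.array([[*cor[(e+1)%4],0],[*cor[e],0]]))+t);tang=tang[0]-tang[1];nn=np.array([-tang[1],tang[0]])/np.linalg.norm(tang)
        if nn@(p[i]-pi[i])<0:nn=-nn
        r=4 if it<3 else 2.5
        s=np.arange(-r-1,r+1.01,.25);xy=p[i][:,None]+nn[:,None]*s
        v=np.stack([map_coordinates(g,[xy[1],xy[0]],order=1) for g in G[ci]])
        d=np.abs(np.gradient(v,axis=1)).sum(0);d[:4]=0;d[-4:]=0
        k=d.argmax()
        if d[k]>4: ww=d[k-2:k+3];obs.append((ci,i,nn,s[k-2:k+3]@ww/ww.sum()+nn@(p[i]),e))
    def res(v):
      rr=rot*R.from_rotvec(v[:3]);tt=t+v[3:6]
      pp=[proj(a,rr.apply(E)+tt),proj(b,rr.apply(E)+tt)+sh+v[6:]]
      return np.r_[[nn@pp[ci][i]-o for ci,i,nn,o,_ in obs],(sh+v[6:])*3]
    s=least_squares(res,np.zeros(8),loss='soft_l1',f_scale=.3,x_scale=[.1,.1,.1,.01,.01,.01,1,1])
    rot=rot*R.from_rotvec(s.x[:3]);t=t+s.x[3:6];sh=sh+s.x[6:]
  n=rot.as_matrix()[:,2];rs=s.fun[:-2]
  print(dims,len(obs),'rms',np.sqrt(np.mean(rs**2)),'sh',sh,'tilt',np.degrees(np.arccos(n[2])),'az',np.degrees(np.arctan2(n[1],n[0])),'c',t,'n',n)
  print([(ci,e,round(float(np.mean([r for r,o in zip(rs,obs) if o[0]==ci and o[4]==e] or [9])),2),sum(o[0]==ci and o[4]==e for o in obs)) for ci in(0,1) for e in range(4)])
  print('x az',np.degrees(np.arctan2(*rot.as_matrix()[1::-1,0])))
  vis=[]
  for ci,(C,x0,y0) in enumerate(((a,255,230),(b,322,222))):
    s=8;im=cv2.resize(C[0]['image'][y0:y0+50,x0:x0+50].astype(np.uint8)[:,:,::-1],None,fx=s,fy=s,interpolation=cv2.INTER_CUBIC)
    g=np.linspace(0,6.283,40);ring=np.c_[.014*np.cos(g),.014*np.sin(g),0*g]
    for pts,col in((np.c_[cor,np.zeros(4)],(0,0,255)),(ring,(0,255,0))):
      q=((proj(C,rot.apply(pts)+t)+(sh if ci else 0)-[x0,y0]+.5)*s).astype(int);cv2.polylines(im,[q],True,col)
    vis.append(im)
  cv2.imwrite('pics/fit.png',np.hstack(vis))
E
python3 fit.py
```

```text
(0.064, 0.076) 157 rms 1.1709850461650662 sh [-0.90862447 -2.04976191] tilt 14.910380582439698 az -130.393918476959 c [ 0.48666071 -0.16611265  0.15404981] n [-0.16674555 -0.1959675   0.96632948]
[(0, 0, -0.74, 19), (0, 1, -0.39, 20), (0, 2, -1.17, 20), (0, 3, 0.26, 20), (1, 0, -1.24, 20), (1, 1, 0.02, 20), (1, 2, -1.89, 18), (1, 3, -0.17, 20)]
x az 17.230583441752888
```

View pics/fit.png

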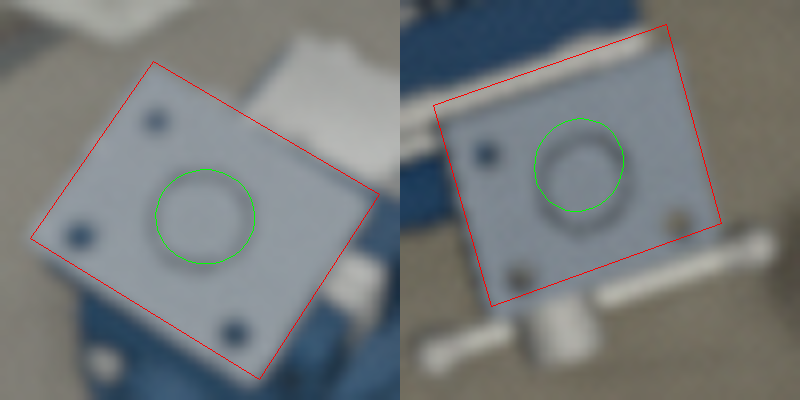

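The overlay shows the fit wrong at the jaw-side edge in the top view. The holes and ring read cleanly: scene holes at (155,121), (80,236), (234,333), ring (203,218); top holes at (486,155), (518,278), (679,222), ring (585,182), all in 8x crop pixels. I'll refit from these points and the corners.

```bash
cat > fit2.py <<'E'
from h import *
import pickle
from scipy.optimize import least_squares
from scipy.ndimage import gaussian_filter
a,b=pickle.load(open('c1.pkl','rb'))
S=np.array([(155,121),(80,236),(234,333),(203,218),(152,64),(378,195),(258,381),(32,240)],float)
T=np.array([(486,155),(518,278),(679,222),(585,182),(437,118),(668,44),(721,226),(490,309)],float)-[400,0]
S=S/8-.5+[255,230];T=T/8-.5+[322,222]
def ref(C,p):
    g=C[0]['image'].mean(2);x,y=np.round(p).astype(int);r=3;w=g[y-r:y+r+1,x-r:x+r+1]
    w=np.clip(np.median(w)-w-3,0,None);yy,xx=np.mgrid[-r:r+1,-r:r+1];return np.array([x+(w*xx).sum()/w.sum(),y+(w*yy).sum()/w.sum()])
for i in range(3):
    for C,Q in((a,S),(b,T)):
        q=ref(C,Q[i]);print(i,(q-Q[i]).round(2)); 
        if np.linalg.norm(q-Q[i])<.8: Q[i]=q
cor=np.array([[.032,.038,0],[.032,-.038,0],[-.032,-.038,0],[-.032,.038,0]])
wt=np.r_[1,1,1,1,.5,.5,.5,.5][:,None]
for sig in(.3,1,3):
  def f(v):
    r=R.from_rotvec(v[:3]);L=np.vstack([np.c_[v[8:16].reshape(4,2),np.zeros(4)],cor]);W=r.apply(L)+v[3:6]
    return np.r_[((proj(a,W)-v[6:8]/2-S)*wt).ravel(),((proj(b,W)+v[6:8]/2-T)*wt).ravel(),v[6:8]/sig]
  r0=R.from_euler('z',16,degrees=True)
  v0=np.r_[r0.as_rotvec(),.486,-.167,.152,0,0,.022,.028,-.022,.028,-.022,-.028,0,0]
  s=least_squares(f,v0,x_scale='jac');v=s.x;r=R.from_rotvec(v[:3]);n=r.as_matrix()[:,2]
  print(sig,'cost',s.cost,'sh',v[6:8],'tilt',np.degrees(np.arccos(n[2])),'az',np.degrees(np.arctan2(n[1],n[0])),'n',n,'\n holes',(v[8:16]*1000).round(1),'spot',r.apply([v[14],v[15],0])+v[3:6],'xaz',np.degrees(np.arctan2(*r.as_matrix()[1::-1,0])))
H=np.array([tri((a,b),x) for x in zip(S[:4],T[:4])]);n=np.cross(H[0]-H[1],H[2]-H[1]);n*=np.sign(n[2])/np.linalg.norm(n);print(H.round(4),n,np.degrees(np.arccos(n[2])),np.degrees(np.arctan2(n[1],n[0])),(H[3]-H[0])@n)
E
python3 fit2.py
```

```text
0 [0.2  0.07]
0 [0.06 0.13]
1 [-0.16  0.3 ]
1 [0.29 0.35]
2 [0.06 0.26]
2 [0.22 0.64]
0.3 cost 0.5954394593284198 sh [ 0.04050024 -0.02249951] tilt 17.33146654365274 az -138.37479837642104 n [-0.22268142 -0.19788104  0.95459734] 
 holes [ 16.3  26.8 -24.5  26.7 -25.2 -25.7  -1.3  -0.2] spot [ 0.48660464 -0.16550731  0.15196159] xaz 16.728162179654856
1 cost 0.5483231393166969 sh [ 0.18682704 -0.07791976] tilt 17.338049257225194 az -138.36514554787044 n [-0.22273005 -0.19799142  0.95456311] 
 holes [ 16.3  26.8 -24.5  26.7 -25.2 -25.8  -1.3  -0.2] spot [ 0.48668012 -0.16543809  0.15188724] xaz 16.727330069428465
3 cost 0.518260883613448 sh [0.4089492  0.11245421] tilt 17.33240550808346 az -138.3740037904071 n [-0.22269037 -0.19789452  0.95459246] 
 holes [ 16.3  26.8 -24.5  26.7 -25.2 -25.8  -1.3  -0.2] spot [ 0.48697127 -0.16535357  0.15112426] xaz 16.728233187851675
[[ 0.4941 -0.1354  0.1604]
 [ 0.4567 -0.1467  0.149 ]
 [ 0.4726 -0.1962  0.143 ]
 [ 0.4863 -0.1658  0.1532]] [-0.23331427 -0.19042499  0.95357369] 17.527276746697748 -140.77957904715083 0.000729290256349687
```

Readings agree: the spot is at about (0.486,-0.166,0.152), tilt 17.4°, azimuth about -140°. The holder is at (0.4505,0.183) with grip yaw about 66°. I'll turn the tool first.

step_arm:
  targets:
    - {"travel":[0,0,0],"spin":0.12,"claw":9}
    - {"travel":[0,0,0],"spin":0.12,"claw":9}
    - {"travel":[0,0,0],"spin":0.12,"claw":9}
    - {"travel":[0,0,0],"spin":0.12,"claw":9}
    - {"travel":[0,0,0],"spin":0.12,"claw":9}

```text
t: 1.32
ee_pos: [0.279, 0.5592, 0.3027]
tool_rot: [-180.0, 0.0, 118.8]
contact_force: [-1.0, -0.1, -0.7]
finger_gap: 0.98
grasp_force: 0.0
```

step_arm:
  targets:
    - {"travel":[0,0,0],"spin":0.12,"claw":9}
    - {"travel":[0,0,0],"spin":0.12,"claw":9}
    - {"travel":[0,0,0],"spin":0.12,"claw":9}
    - {"travel":[0,0,0],"spin":0.12,"claw":9}
    - {"travel":[0,0,0],"spin":0.12,"claw":9}

```text
t: 1.73
ee_pos: [0.279, 0.5593, 0.3027]
tool_rot: [180.0, -0.0, 84.4]
contact_force: [0.0, 0.2, -0.5]
finger_gap: 0.981
grasp_force: 0.0
```

step_arm:
  targets:
    - {"travel":[0,0,0],"spin":0.12,"claw":9}
    - {"travel":[0,0,0],"spin":0.12,"claw":9}
    - {"travel":[0,0,0],"spin":0.09,"claw":9}
    - {"travel":[0,0,0],"spin":0,"claw":9}

```text
t: 2.07
ee_pos: [0.2791, 0.5593, 0.3027]
tool_rot: [180.0, -0.0, 65.6]
contact_force: [-0.6, 0.0, 0.8]
finger_gap: 0.982
grasp_force: 0.0
```

```bash
cat > go.py <<'E'
import sys
from h import *
def rel(x,y,z,yaw=None):
    o=robot.get_obs();r=R.from_euler('xyz',o['tool_rot'],degrees=True)
    d=r.inv().apply(np.array([x,y,z])-o['ee_pos'])*100
    print('t',round(o['t'],2),'pos',np.round(o['ee_pos'],4),'rot',np.round(o['tool_rot'],2),'F',np.round(o['contact_force'],2),'gap cm',round(o['finger_gap']*9.2,3),'gf',o['grasp_force'])
    print('travel cm',d.round(2),'spin',None if yaw is None else round(-np.radians((yaw-o['tool_rot'][2]+180)%360-180),3),'q',np.round(o['q'],1))
if __name__=='__main__': rel(*map(float,sys.argv[1:]))
E
python3 go.py .4505 .183 .302 66
```

```text
t 2.07 pos [0.2791 0.5593 0.3027] rot [180.    -0.    65.59] F [-0.55  0.01  0.76] gap cm 9.036 gf 0.0
travel cm [-27.18  31.16   0.07] spin -0.007 q [63.3 20.2 93.6 -0.  66.2 87.8]
```

step_arm:
  targets:
    - {"travel":[-2.1,2.4,0],"spin":0,"claw":8}
    - {"travel":[-2.1,2.4,0],"spin":0,"claw":8}
    - {"travel":[-2.1,2.4,0],"spin":0,"claw":8}
    - {"travel":[-2.1,2.4,0],"spin":0,"claw":8}
    - {"travel":[-2.1,2.4,0],"spin":0,"claw":8}

```text
t: 2.48
ee_pos: [0.3458, 0.413, 0.3027]
tool_rot: [180.0, -0.0, 66.1]
contact_force: [-0.1, -0.1, -0.7]
finger_gap: 0.871
grasp_force: 0.0
```

step_arm:
  targets:
    - {"travel":[-2.1,2.4,0],"spin":0,"claw":8}
    - {"travel":[-2.1,2.4,0],"spin":0,"claw":8}
    - {"travel":[-2.1,2.4,0],"spin":0,"claw":8}
    - {"travel":[-2.1,2.4,0],"spin":0,"claw":8}
    - {"travel":[-2.1,2.4,0],"spin":0,"claw":8}

```text
t: 2.9
ee_pos: [0.4124, 0.268, 0.3029]
tool_rot: [180.0, -0.0, 66.0]
contact_force: [-0.2, -0.7, 0.2]
finger_gap: 0.873
grasp_force: 0.0
```

step_arm:
  targets:
    - {"travel":[-2.1,2.4,0],"spin":0,"claw":8}
    - {"travel":[-2.1,2.4,0],"spin":0,"claw":8}
    - {"travel":[-1.9,2.3,0],"spin":0,"claw":8}
    - {"travel":[0,0,0],"spin":0,"claw":8}
    - {"travel":[0,0,0],"spin":0,"claw":8}

```text
t: 3.32
ee_pos: [0.4522, 0.1836, 0.3028]
tool_rot: [180.0, -0.0, 65.8]
contact_force: [0.2, -0.0, -0.7]
finger_gap: 0.871
grasp_force: 0.0
```

```bash
python3 go.py .4505 .183 .171 66; python3 - <<'E'
from h import *
a,b=cam('scene'),cam('top')
f=lambda I,x,y:cv2.resize(I[y:y+100,x:x+80],(400,500),interpolation=cv2.INTER_CUBIC)
o=robot.get_obs();p=np.array(o['ee_pos'])
g=p-[0,0,.069]
for C in(a,b):
  im=C[0]['image'];im[:]=im
  for q in proj(C,[g,p-[0,0,.088]]):cv2.circle(im,tuple(int(round(v)) for v in q),1,(255,0,0),-1)
cv2.imwrite('pics/near.png',np.hstack([f(a[0]['image'][:,:,::-1],150,130),f(b[0]['image'][:,:,::-1],165,200)]))
E
```

```text
t 3.32 pos [0.4522 0.1836 0.3028] rot [ 1.800e+02 -2.000e-02  6.581e+01] F [ 0.22 -0.01 -0.71] gap cm 8.012 gf 0.0
travel cm [-0.13 -0.13 13.18] spin -0.003 q [ 21.9   7.9 109.9   0.   62.1  46.1]
```

View pics/near.png

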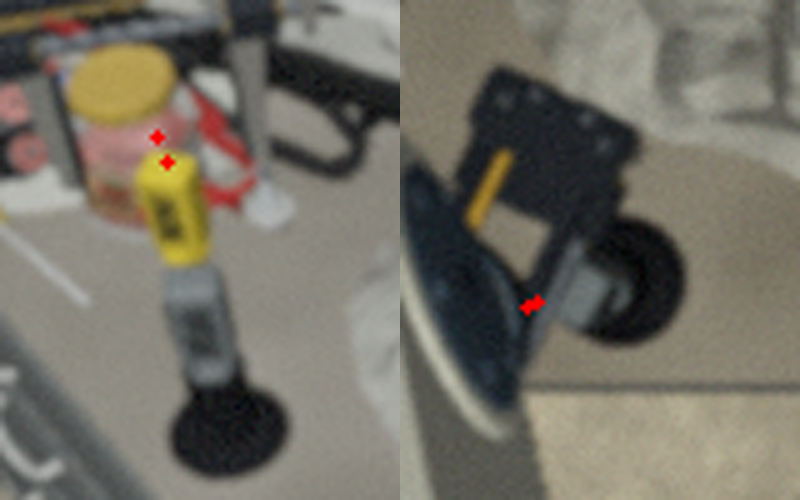

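The view shows the gripper above the gauge. Its bar is parallel to the grip's sides in the top view, and the fingers straddle the gauge. I'll go down and close.

step_arm:
  targets:
    - {"travel":[-0.1,-0.1,2.6],"spin":0,"claw":7}
    - {"travel":[0,0,2.6],"spin":0,"claw":7}
    - {"travel":[0,0,2.6],"spin":0,"claw":7}
    - {"travel":[0,0,2.4],"spin":0,"claw":7}
    - {"travel":[0,0,2],"spin":0,"claw":7}

```text
t: 3.83
ee_pos: [0.4494, 0.1853, 0.1792]
tool_rot: [-180.0, 0.0, 66.0]
contact_force: [-0.1, 0.4, -0.6]
finger_gap: 0.76
grasp_force: 0.0
```

step_arm:
  targets:
    - {"travel":[0,0,1],"spin":0,"claw":7}
    - {"travel":[0,0,0],"spin":0,"claw":4.5}
    - {"travel":[0,0,0],"spin":0,"claw":3.5}
    - {"travel":[0,0,0],"spin":0,"claw":2}
    - {"travel":[0,0,0],"spin":0,"claw":2}
  squeeze: 12

```text
t: 4.25
ee_pos: [0.4511, 0.1847, 0.1719]
tool_rot: [179.9, -0.1, 65.8]
contact_force: [-0.4, 0.0, 0.4]
finger_gap: 0.497
grasp_force: 0.0
```

step_arm:
  targets:
    - {"travel":[0,0,0],"spin":0,"claw":2}
    - {"travel":[0,0,0],"spin":0,"claw":2}
    - {"travel":[0,0,0],"spin":0,"claw":2}

```text
t: 4.5
ee_pos: [0.4509, 0.1843, 0.1715]
tool_rot: [179.9, -0.1, 65.8]
contact_force: [-0.1, 0.5, 6.3]
finger_gap: 0.37
grasp_force: 11.6
```

step_arm:
  targets:
    - {"travel":[0,0,0],"spin":0,"claw":2}
    - {"travel":[0,0,0],"spin":0,"claw":2}

```text
t: 4.67
ee_pos: [0.4509, 0.1843, 0.1715]
tool_rot: [179.9, -0.1, 65.8]
contact_force: [-1.9, -0.1, 7.3]
finger_gap: 0.369
grasp_force: 11.6
```

```bash
python3 go.py .4505 .183 .171 66; python3 -c "
from rig import robot;print(robot.get_obs()['wrist_torque'])"
```

```text
t 4.67 pos [0.4509 0.1843 0.1715] rot [ 1.7995e+02 -6.0000e-02  6.5810e+01] F [-1.86 -0.08  7.25] gap cm 3.392 gf 11.63610465824604
travel cm [-0.14  0.02  0.05] spin -0.003 q [ 22.1  18.3 116.7   0.   45.   46.2]
[-0.0314445   0.30920081 -0.03810383]
```

Opening is 3.4 cm, so this is the 32 mm pair of sides. I need to regrip a quarter turn round, checking clearance to the yellow tool first.

```bash
python3 - <<'E'
import pickle
from h import *
a,b=pickle.load(open('c0.pkl','rb'))
print(tri((a,b),((150+133/4,150+50/4),(150+48/4,215+108/4))))
E
```

```text
[0.49062116 0.27971452 0.12605525]
```

step_arm:
  targets:
    - {"travel":[0,0,0],"spin":0,"claw":6}
    - {"travel":[0,0,0],"spin":0,"claw":6}
    - {"travel":[0,0,0],"spin":0,"claw":6}
    - {"travel":[0,0,0],"spin":0,"claw":6}

```text
t: 5.0
ee_pos: [0.4503, 0.1841, 0.1706]
tool_rot: [-180.0, 0.0, 65.8]
contact_force: [0.1, 0.6, 0.1]
finger_gap: 0.636
grasp_force: 0.0
```

step_arm:
  targets:
    - {"travel":[0,0,0],"spin":-0.12,"claw":5.5}
    - {"travel":[0,0,0],"spin":-0.12,"claw":5.5}
    - {"travel":[0,0,0],"spin":-0.12,"claw":5.5}
    - {"travel":[0,0,0],"spin":-0.12,"claw":5.5}
    - {"travel":[0,0,0],"spin":-0.12,"claw":5.5}

```text
t: 5.42
ee_pos: [0.4503, 0.1841, 0.1706]
tool_rot: [-180.0, 0.0, 100.5]
contact_force: [0.1, -0.8, 0.5]
finger_gap: 0.595
grasp_force: 0.0
```

step_arm:
  targets:
    - {"travel":[0,0,0],"spin":-0.12,"claw":5.5}
    - {"travel":[0,0,0],"spin":-0.12,"claw":5.5}
    - {"travel":[0,0,0],"spin":-0.12,"claw":5.5}
    - {"travel":[0,0,0],"spin":-0.12,"claw":5.5}
    - {"travel":[0,0,0],"spin":-0.12,"claw":5.5}

```text
t: 5.83
ee_pos: [0.4504, 0.1841, 0.1706]
tool_rot: [-180.0, -0.0, 134.9]
contact_force: [0.2, 0.4, 0.8]
finger_gap: 0.601
grasp_force: 0.0
```

step_arm:
  targets:
    - {"travel":[0,0,0],"spin":-0.12,"claw":5.5}
    - {"travel":[0,0,0],"spin":-0.12,"claw":5.5}
    - {"travel":[0,0,0],"spin":-0.12,"claw":5.5}
    - {"travel":[0,0,0],"spin":-0.1,"claw":5.5}
    - {"travel":[0,0,0],"spin":0,"claw":2}

```text
t: 6.25
ee_pos: [0.4504, 0.1841, 0.1706]
tool_rot: [-180.0, -0.0, 161.2]
contact_force: [0.5, -0.2, 0.4]
finger_gap: 0.549
grasp_force: 0.0
```

step_arm:
  targets:
    - {"travel":[0,0,0],"spin":0,"claw":2}
    - {"travel":[0,0,0],"spin":0,"claw":2}
    - {"travel":[0,0,0],"spin":0,"claw":2}
    - {"travel":[0,0,0],"spin":0,"claw":2}
    - {"travel":[0,0,0],"spin":0,"claw":2}

```text
t: 6.67
ee_pos: [0.4505, 0.1842, 0.1707]
tool_rot: [180.0, 0.0, 160.9]
contact_force: [-0.1, 0.9, -0.3]
finger_gap: 0.286
grasp_force: 11.9
```

```bash
python3 go.py .4505 .183 .171 161; python3 -c "
from rig import robot;print(robot.get_obs()['wrist_torque'])"
```

```text
t 6.67 pos [0.4505 0.1842 0.1707] rot [1.7999e+02 1.0000e-02 1.6087e+02] F [-0.12  0.93 -0.29] gap cm 2.628 gf 11.868232637643814
travel cm [-0.04 -0.11 -0.03] spin -0.002 q [ 22.1  18.4 116.7   0.   44.9 -48.8]
[ 0.08977006 -0.08101744 -0.02417106]
```

The opening is now 2.63 cm, so the fingers are on the ribbed flats. Lifting straight up.

step_arm:
  targets:
    - {"travel":[0,0,0],"spin":0,"claw":2}
    - {"travel":[0,0,-1.5],"spin":0,"claw":2}
    - {"travel":[0,0,-2],"spin":0,"claw":2}
    - {"travel":[0,0,-2.5],"spin":0,"claw":2}
    - {"travel":[0,0,-2.5],"spin":0,"claw":2}
  squeeze: 25

```text
t: 7.08
ee_pos: [0.4499, 0.1839, 0.2562]
tool_rot: [-179.9, -0.1, 160.9]
contact_force: [-1.2, 0.3, -1.3]
finger_gap: 0.281
grasp_force: 25.0
```

step_arm:
  targets:
    - {"travel":[0,0,-3],"spin":0,"claw":2}
    - {"travel":[0,0,-3],"spin":0,"claw":2}
    - {"travel":[0,0,-3],"spin":0,"claw":2}
    - {"travel":[0,0,-3],"spin":0,"claw":2}
    - {"travel":[0,0,-2],"spin":0,"claw":2}

```text
t: 7.5
ee_pos: [0.4506, 0.1842, 0.3985]
tool_rot: [179.9, 0.1, 160.9]
contact_force: [-0.2, -0.2, -0.3]
finger_gap: 0.281
grasp_force: 25.0
```

```bash
python3 go.py .478 -.389 .393 35
```

```text
t 7.5 pos [0.4506 0.1842 0.3985] rot [1.7992e+02 1.0000e-01 1.6091e+02] F [-0.2  -0.23 -0.28] gap cm 2.585 gf 24.989794492721558
travel cm [-21.34 -53.27   0.51] spin 2.197 q [ 22.1   2.7 103.2  -0.   74.  -48.8]
```

step_arm:
  targets:
    - {"travel":[-0.8,-1.8,0],"spin":0,"claw":2}
    - {"travel":[-1.3,-3.3,0],"spin":0,"claw":2}
    - {"travel":[-1.3,-3.3,0],"spin":0,"claw":2}
    - {"travel":[-1.3,-3.3,0],"spin":0,"claw":2}
    - {"travel":[-1.3,-3.3,0],"spin":0,"claw":2}

```text
t: 7.92
ee_pos: [0.4576, 0.0213, 0.3956]
tool_rot: [-180.0, -0.0, 160.9]
contact_force: [0.0, 0.0, -2.2]
finger_gap: 0.276
grasp_force: 25.0
```

step_arm:
  targets:
    - {"travel":[-1.3,-3.3,0],"spin":0,"claw":2}
    - {"travel":[-1.3,-3.3,0],"spin":0,"claw":2}
    - {"travel":[-1.3,-3.3,0],"spin":0,"claw":2}
    - {"travel":[-1.3,-3.3,0],"spin":0,"claw":2}
    - {"travel":[-1.3,-3.3,0],"spin":0,"claw":2}

```text
t: 8.33
ee_pos: [0.4651, -0.1562, 0.3955]
tool_rot: [-180.0, -0.0, 160.9]
contact_force: [0.8, 0.1, -0.8]
finger_gap: 0.282
grasp_force: 25.0
```

step_arm:
  targets:
    - {"travel":[-1.3,-3.3,0],"spin":0,"claw":2}
    - {"travel":[-1.3,-3.3,0],"spin":0,"claw":2}
    - {"travel":[-1.3,-3.3,0],"spin":0,"claw":2}
    - {"travel":[-1.3,-3.3,0],"spin":0,"claw":2}
    - {"travel":[-1.3,-3.3,0],"spin":0,"claw":2}

```text
t: 8.75
ee_pos: [0.4726, -0.3333, 0.3954]
tool_rot: [180.0, -0.0, 160.9]
contact_force: [-0.5, 0.3, -2.2]
finger_gap: 0.282
grasp_force: 25.0
```

step_arm:
  targets:
    - {"travel":[-1.3,-3.3,0],"spin":0,"claw":2}
    - {"travel":[-0.8,-2,0],"spin":0,"claw":2}
    - {"travel":[0,0,0],"spin":0.12,"claw":2}
    - {"travel":[0,0,0],"spin":0.12,"claw":2}
    - {"travel":[0,0,0],"spin":0.12,"claw":2}

```text
t: 9.17
ee_pos: [0.4752, -0.3891, 0.3949]
tool_rot: [-180.0, -0.1, 139.9]
contact_force: [-0.6, 0.1, -1.5]
finger_gap: 0.281
grasp_force: 25.0
```

step_arm:
  targets:
    - {"travel":[0,0,0],"spin":0.12,"claw":2}
    - {"travel":[0,0,0],"spin":0.12,"claw":2}
    - {"travel":[0,0,0],"spin":0.12,"claw":2}
    - {"travel":[0,0,0],"spin":0.12,"claw":2}
    - {"travel":[0,0,0],"spin":0.12,"claw":2}

```text
t: 9.58
ee_pos: [0.4755, -0.3884, 0.3952]
tool_rot: [-180.0, -0.0, 105.6]
contact_force: [0.2, -0.1, -1.0]
finger_gap: 0.284
grasp_force: 25.0
```

step_arm:
  targets:
    - {"travel":[0,0,0],"spin":0.12,"claw":2}
    - {"travel":[0,0,0],"spin":0.12,"claw":2}
    - {"travel":[0,0,0],"spin":0.12,"claw":2}
    - {"travel":[0,0,0],"spin":0.12,"claw":2}
    - {"travel":[0,0,0],"spin":0.12,"claw":2}

```text
t: 10.0
ee_pos: [0.4755, -0.3884, 0.3952]
tool_rot: [-179.9, -0.0, 71.2]
contact_force: [-0.2, 0.7, -1.3]
finger_gap: 0.283
grasp_force: 25.0
```

step_arm:
  targets:
    - {"travel":[0,0,0],"spin":0.12,"claw":2}
    - {"travel":[0,0,0],"spin":0.12,"claw":2}
    - {"travel":[0,0,0],"spin":0.12,"claw":2}
    - {"travel":[0,0,0],"spin":0.12,"claw":2}
    - {"travel":[0,0,0],"spin":0.12,"claw":2}

```text
t: 10.42
ee_pos: [0.4755, -0.3884, 0.3952]
tool_rot: [-179.9, 0.0, 36.8]
contact_force: [-0.6, -0.7, -0.4]
finger_gap: 0.281
grasp_force: 25.0
```

```bash
python3 go.py .478 -.389 .25 35
```

```text
t 10.42 pos [ 0.4755 -0.3884  0.3952] rot [-1.7994e+02  2.0000e-02  3.6810e+01] F [-0.57 -0.7  -0.36] gap cm 2.582 gf 24.98476892709732
travel cm [ 0.17  0.22 14.52] spin 0.032 q [-39.4  15.2  88.8  -0.   76.1  13.8]
```

step_arm:
  targets:
    - {"travel":[0.2,0.2,2.5],"spin":0.03,"claw":2}
    - {"travel":[0,0,3.5],"spin":0,"claw":2}
    - {"travel":[0,0,3.5],"spin":0,"claw":2}
    - {"travel":[0,0,3.5],"spin":0,"claw":2}
    - {"travel":[0,0,3],"spin":0,"claw":2}

```text
t: 10.83
ee_pos: [0.4777, -0.3883, 0.2332]
tool_rot: [-179.9, 0.0, 35.4]
contact_force: [-0.4, -0.3, -1.8]
finger_gap: 0.282
grasp_force: 25.0
```

step_arm:
  targets:
    - {"travel":[0,0,2],"spin":0,"claw":2}
    - {"travel":[0,0,1.5],"spin":0,"claw":2}
    - {"travel":[0,0,0],"spin":0,"claw":2}

```text
t: 11.08
ee_pos: [0.4768, -0.3876, 0.1968]
tool_rot: [-179.6, 0.1, 35.4]
contact_force: [-0.7, 0.0, -1.1]
finger_gap: 0.283
grasp_force: 25.0
```

```bash
python3 go.py .478 -.389 .1677 35; python3 - <<'E'
from h import *
a,b=cam('scene'),cam('top');C=a
o=robot.get_obs();p=np.array(o['ee_pos'])
x,y=300,300;s=6
for C,x,y,n in((a,290,310,'a'),(b,365,200,'b')):
  im=cv2.resize(C[0]['image'][y:y+100,x:x+65,::-1],None,fx=s,fy=s,interpolation=cv2.INTER_CUBIC)
  for q in proj(C,[p-[0,0,.1587],[p[0],p[1],.009]]):cv2.circle(im,tuple(((q-[x,y]+.5)*s).astype(int)),2,(0,0,255),-1)
  globals()['i'+n]=im
cv2.imwrite('pics/zp.png',np.hstack([ia,ib]))
E
```

```text
t 11.08 pos [ 0.4768 -0.3876  0.1968] rot [-1.7964e+02  1.0000e-01  3.5430e+01] F [-0.74  0.04 -1.1 ] gap cm 2.6 gf 24.989945590496063
travel cm [0.02 0.21 2.91] spin 0.008 q [-39.2  26.   99.7  -0.   54.6  15.3]
```

View pics/zp.png

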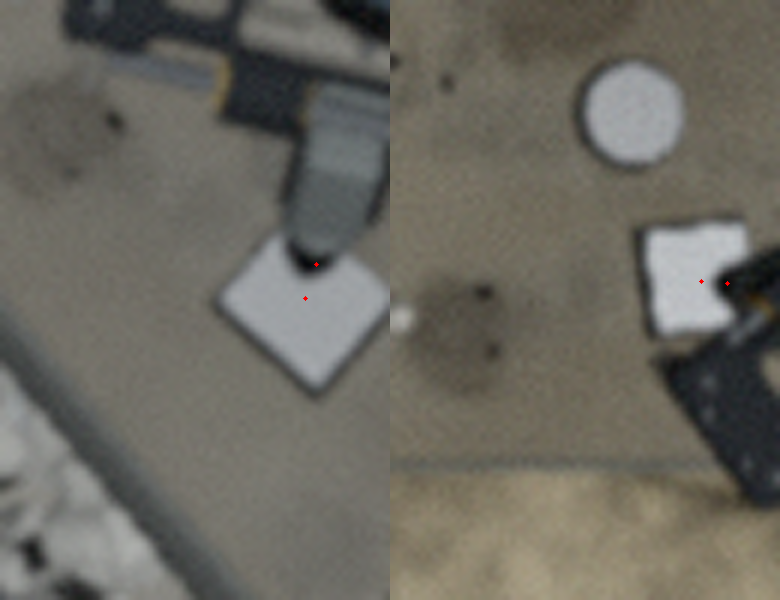

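Both views show the nose over the middle of the square plate: the projected foot points (305,298) and (701,281) sit against plate centres of about (303,305) and (697,278). Pressing.

step_arm:
  targets:
    - {"travel":[0,0,1.2],"spin":0,"claw":2}
    - {"travel":[0,0,1],"spin":0,"claw":2}
    - {"travel":[0,0,0.5],"spin":0,"claw":2}
    - {"travel":[0,0,0.3],"spin":0,"claw":2}
    - {"travel":[0,0,0.2],"spin":0,"claw":2}

```text
t: 11.6
ee_pos: [0.4784, -0.3888, 0.1682]
tool_rot: [-180.0, 0.0, 35.5]
contact_force: [-0.2, 0.1, -2.0]
finger_gap: 0.279
grasp_force: 25.0
```

step_arm:
  targets:
    - {"travel":[0,0,0.2],"spin":0,"claw":2}
    - {"travel":[0,0,0],"spin":0,"claw":2}
    - {"travel":[0,0,0],"spin":0,"claw":2}

```text
t: 11.85
ee_pos: [0.4786, -0.389, 0.167]
tool_rot: [180.0, 0.0, 35.5]
contact_force: [-0.3, 0.9, 0.6]
finger_gap: 0.283
grasp_force: 25.0
```

```bash
python3 go.py .478 -.389 .1622 35
```

```text
t 11.85 pos [ 0.4786 -0.389   0.167 ] rot [179.99   0.    35.45] F [-0.35  0.87  0.62] gap cm 2.607 gf 24.99292641878128
travel cm [-0.05 -0.03  0.48] spin 0.008 q [-39.2  28.3 100.7  -0.   51.1  15.3]
```

step_arm:
  targets:
    - {"travel":[0,0,0.2],"spin":0,"claw":2}
    - {"travel":[0,0,0.2],"spin":0,"claw":2}
    - {"travel":[0,0,0.15],"spin":0,"claw":2}
    - {"travel":[0,0,0],"spin":0,"claw":2}
    - {"travel":[0,0,0],"spin":0,"claw":2}

```text
t: 12.27
ee_pos: [0.4787, -0.3891, 0.1614]
tool_rot: [180.0, -0.0, 35.5]
contact_force: [-0.1, 0.7, 3.2]
finger_gap: 0.285
grasp_force: 25.0
```

step_arm:
  targets:
    - {"travel":[0,0,0],"spin":0,"claw":2}
    - {"travel":[0,0,0],"spin":0,"claw":2}
    - {"travel":[0,0,0],"spin":0,"claw":2}

```text
t: 12.52
ee_pos: [0.4787, -0.3891, 0.1614]
tool_rot: [180.0, -0.0, 35.5]
contact_force: [0.3, 0.0, 4.4]
finger_gap: 0.277
grasp_force: 25.0
```

```bash
python3 go.py .478 -.389 .1622 35
```

```text
t 12.52 pos [ 0.4787 -0.3891  0.1614] rot [ 1.7996e+02 -1.0000e-02  3.5460e+01] F [0.28 0.03 4.41] gap cm 2.552 gf 24.991299211978912
travel cm [-0.05 -0.05 -0.08] spin 0.008 q [-39.2  28.7 100.8  -0.   50.4  15.3]
```

step_arm:
  targets:
    - {"travel":[0,0,0],"spin":0,"claw":2}
    - {"travel":[0,0,0],"spin":0,"claw":2}
    - {"travel":[0,0,0],"spin":0,"claw":2}
    - {"travel":[0,0,0],"spin":0,"claw":2}
    - {"travel":[0,0,0],"spin":0,"claw":2}

```text
t: 12.93
ee_pos: [0.4787, -0.3891, 0.1613]
tool_rot: [180.0, -0.0, 35.5]
contact_force: [-0.0, -1.3, 3.6]
finger_gap: 0.281
grasp_force: 25.0
```

step_arm:
  targets:
    - {"travel":[0,0,0],"spin":0,"claw":2}
    - {"travel":[0,0,0],"spin":0,"claw":2}
    - {"travel":[0,0,0],"spin":0,"claw":2}
    - {"travel":[0,0,0],"spin":0,"claw":2}
    - {"travel":[0,0,0],"spin":0,"claw":2}

```text
t: 13.35
ee_pos: [0.4787, -0.389, 0.1613]
tool_rot: [180.0, -0.0, 35.5]
contact_force: [0.9, -1.4, 3.9]
finger_gap: 0.28
grasp_force: 25.0
```

step_arm:
  targets:
    - {"travel":[0,0,-1],"spin":0,"claw":2}
    - {"travel":[0,0,-2],"spin":0,"claw":2}
    - {"travel":[0,0,-1],"spin":-0.11,"claw":2}
    - {"travel":[0,0,0],"spin":-0.12,"claw":2}
    - {"travel":[0,0,0],"spin":-0.12,"claw":2}

```text
t: 13.77
ee_pos: [0.4782, -0.3885, 0.202]
tool_rot: [-180.0, -0.0, 55.8]
contact_force: [-0.1, -0.7, -1.4]
finger_gap: 0.28
grasp_force: 25.0
```

step_arm:
  targets:
    - {"travel":[0,0,0],"spin":-0.12,"claw":2}
    - {"travel":[0,0,0],"spin":-0.12,"claw":2}
    - {"travel":[0,0,0],"spin":-0.12,"claw":2}
    - {"travel":[0,0,0],"spin":-0.12,"claw":2}
    - {"travel":[0,0,0],"spin":-0.12,"claw":2}

```text
t: 14.18
ee_pos: [0.4777, -0.3882, 0.2009]
tool_rot: [-179.9, -0.1, 90.2]
contact_force: [0.2, 0.1, -1.1]
finger_gap: 0.28
grasp_force: 25.0
```

step_arm:
  targets:
    - {"travel":[2,0,0],"spin":0,"claw":2}
    - {"travel":[2,0,0],"spin":0,"claw":2}
    - {"travel":[0,0,0],"spin":0,"claw":2}
    - {"travel":[0,0,0],"spin":0,"claw":2}

```text
t: 14.52
ee_pos: [0.478, -0.3478, 0.2011]
tool_rot: [-179.9, -0.1, 90.0]
contact_force: [1.3, 0.1, -1.7]
finger_gap: 0.281
grasp_force: 25.0
```

```bash
python3 go.py .478 -.350 .1627 90
```

```text
t 14.52 pos [ 0.478  -0.3478  0.2011] rot [-1.799e+02 -7.000e-02  8.996e+01] F [ 1.3   0.09 -1.71] gap cm 2.581 gf 24.990073442459106
travel cm [-0.22  0.    3.84] spin -0.001 q [-36.2  23.8 102.7  -0.   53.6 -36.1]
```

step_arm:
  targets:
    - {"travel":[0,0,1.5],"spin":0,"claw":2}
    - {"travel":[0,0,1.3],"spin":0,"claw":2}
    - {"travel":[0,0,0.7],"spin":0,"claw":2}
    - {"travel":[0,0,0.3],"spin":0,"claw":2}
    - {"travel":[0,0,0],"spin":0,"claw":2}
  squeeze: 15

```text
t: 14.93
ee_pos: [0.4782, -0.3491, 0.1625]
tool_rot: [-179.9, -0.1, 89.9]
contact_force: [-0.4, 0.2, -0.6]
finger_gap: 0.283
grasp_force: 15.0
```

step_arm:
  targets:
    - {"travel":[-0.5,0,0],"spin":0,"claw":2}
    - {"travel":[-0.5,0,0],"spin":0,"claw":2}
    - {"travel":[-0.5,0,0],"spin":0,"claw":2}
    - {"travel":[-0.4,0,0],"spin":0,"claw":2}
    - {"travel":[0,0,0],"spin":0,"claw":2}

```text
t: 15.35
ee_pos: [0.4787, -0.3688, 0.1636]
tool_rot: [180.0, 0.0, 89.8]
contact_force: [-0.4, 0.9, -0.5]
finger_gap: 0.284
grasp_force: 15.0
```

```bash
python3 go.py .478 -.387 .1587 90
```

```text
t 15.35 pos [ 0.4787 -0.3688  0.1636] rot [1.7997e+02 1.0000e-02 8.9850e+01] F [-0.39  0.88 -0.53] gap cm 2.617 gf 14.999830573797226
travel cm [-1.82 -0.06  0.49] spin -0.003 q [-37.8  27.6 102.4   0.   50.  -37.6]
```

step_arm:
  targets:
    - {"travel":[-0.4,0,0.1],"spin":0,"claw":2}
    - {"travel":[-0.4,0,0.1],"spin":0,"claw":2}
    - {"travel":[-0.4,0,0.1],"spin":0,"claw":2}
    - {"travel":[-0.4,0,0.1],"spin":0,"claw":2}
    - {"travel":[-0.2,0,0],"spin":0,"claw":2}

```text
t: 15.77
ee_pos: [0.4784, -0.3865, 0.159]
tool_rot: [-180.0, -0.0, 89.9]
contact_force: [-0.8, 3.0, 1.5]
finger_gap: 0.285
grasp_force: 15.0
```

step_arm:
  targets:
    - {"travel":[0,0,0],"spin":0,"claw":2}
    - {"travel":[0,0,0],"spin":0,"claw":2}

```text
t: 15.93
ee_pos: [0.4785, -0.3864, 0.1592]
tool_rot: [180.0, 0.0, 89.9]
contact_force: [-1.3, 0.2, 0.6]
finger_gap: 0.283
grasp_force: 15.0
```

```bash
python3 go.py .478 -.387 .1587 90; python3 - <<'E'
from h import *
a,b=cam('scene'),cam('top')
o=robot.get_obs();p=np.array(o['ee_pos']);g=p-[0,0,.069]
s=6
for C,x,y,n in((a,290,290,'a'),(b,365,200,'b')):
  im=cv2.resize(C[0]['image'][y:y+100,x:x+65,::-1],None,fx=s,fy=s,interpolation=cv2.INTER_CUBIC)
  for t,col in((0,(0,255,0)),(17.5,(0,0,255))):
    d=np.array([0,-np.sin(np.radians(t)),np.cos(np.radians(t))])
    q=((proj(C,[g-.0897*d,g+.03*d])-[x,y]+.5)*s).astype(int);cv2.line(im,tuple(map(int,q[0])),tuple(map(int,q[1])),col,1)
  globals()['i'+n]=im
cv2.imwrite('pics/piv.png',np.hstack([ia,ib]))
E
```

```text
t 15.93 pos [ 0.4785 -0.3864  0.1592] rot [1.7999e+02 4.0000e-02 8.9890e+01] F [-1.27  0.24  0.64] gap cm 2.6 gf 15.000047832727432
travel cm [-0.06 -0.05  0.05] spin -0.002 q [-39.   28.7 101.1  -0.   50.1 -38.9]
```

View pics/piv.png

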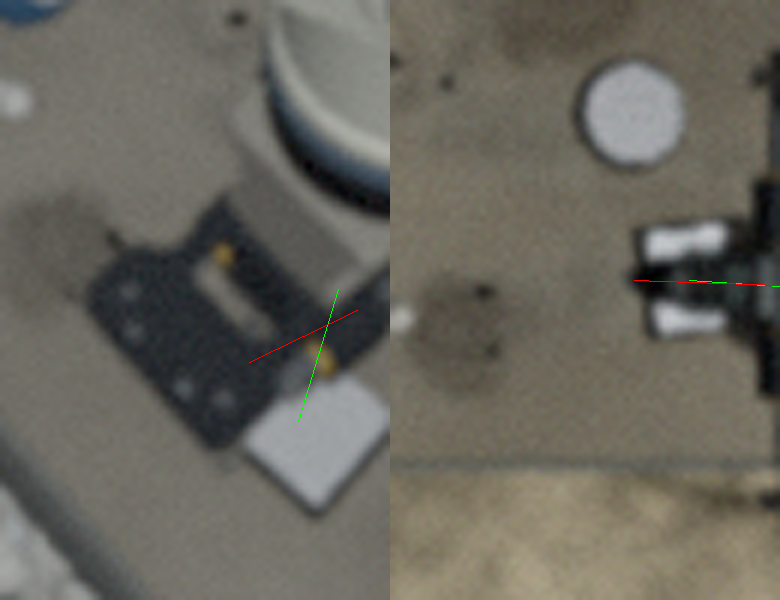

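The top view shows the black barrel end at about (632,280), on the red 17.5° line's end, so the gauge has pivoted as wanted. Lifting and carrying over to the bracket.

step_arm:
  targets:
    - {"travel":[0,0,-1],"spin":0,"claw":2}
    - {"travel":[0,0,-2.5],"spin":0,"claw":2}
    - {"travel":[0,0,-3],"spin":0,"claw":2}
    - {"travel":[0,0,-3],"spin":0,"claw":2}
    - {"travel":[0,0,-3],"spin":0,"claw":2}
  squeeze: 30

```text
t: 16.45
ee_pos: [0.4785, -0.3859, 0.2862]
tool_rot: [180.0, 0.0, 89.9]
contact_force: [-0.1, -0.3, -0.8]
finger_gap: 0.28
grasp_force: 30.0
```

step_arm:
  targets:
    - {"travel":[0,0,-3],"spin":0,"claw":2}
    - {"travel":[0,0,-3],"spin":0,"claw":2}
    - {"travel":[0,0,-3],"spin":0.11,"claw":2}
    - {"travel":[0,0,-2],"spin":0.11,"claw":2}
    - {"travel":[0,0,0],"spin":0.12,"claw":2}

```text
t: 16.87
ee_pos: [0.4797, -0.3868, 0.4005]
tool_rot: [179.5, 0.2, 70.1]
contact_force: [0.8, -0.6, -1.9]
finger_gap: 0.279
grasp_force: 30.0
```

step_arm:
  targets:
    - {"travel":[0,0,0],"spin":0.12,"claw":2}
    - {"travel":[0,0,0],"spin":0.12,"claw":2}
    - {"travel":[0,0,0],"spin":0.12,"claw":2}
    - {"travel":[0,0,0],"spin":0.12,"claw":2}
    - {"travel":[0,0,0],"spin":0.1,"claw":2}

```text
t: 17.28
ee_pos: [0.4785, -0.3858, 0.395]
tool_rot: [179.9, -0.0, 36.8]
contact_force: [0.1, 0.1, -0.3]
finger_gap: 0.282
grasp_force: 30.0
```

step_arm:
  targets:
    - {"travel":[0,0,0],"spin":0,"claw":2}

```text
t: 17.37
ee_pos: [0.4785, -0.3859, 0.3949]
tool_rot: [179.9, -0.0, 36.9]
contact_force: [-0.5, 0.5, -1.8]
finger_gap: 0.284
grasp_force: 30.0
```

```bash
python3 go.py .4579 -.1872 .39 37
```

```text
t 17.37 pos [ 0.4785 -0.3859  0.3949] rot [179.94  -0.    36.92] F [-0.54  0.46 -1.84] gap cm 2.609 gf 30.000885128974915
travel cm [ 10.29 -17.12   0.47] spin -0.001 q [-39.   15.2  88.8  -0.   76.   14.1]
```

step_arm:
  targets:
    - {"travel":[1.3,-2.1,0],"spin":0,"claw":2}
    - {"travel":[1.3,-2.1,0],"spin":0,"claw":2}
    - {"travel":[1.3,-2.1,0],"spin":0,"claw":2}
    - {"travel":[1.3,-2.1,0],"spin":0,"claw":2}
    - {"travel":[1.3,-2.2,0],"spin":0,"claw":2}

```text
t: 17.78
ee_pos: [0.466, -0.2612, 0.3946]
tool_rot: [180.0, -0.0, 37.4]
contact_force: [1.4, -0.0, -1.6]
finger_gap: 0.284
grasp_force: 30.0
```

step_arm:
  targets:
    - {"travel":[1.3,-2.2,0],"spin":0,"claw":2}
    - {"travel":[1.3,-2.2,0],"spin":0,"claw":2}
    - {"travel":[1.2,-2.1,0.5],"spin":0,"claw":2}
    - {"travel":[0,0,2],"spin":0,"claw":2}
    - {"travel":[0,0,2],"spin":0,"claw":2}

```text
t: 18.2
ee_pos: [0.4577, -0.1863, 0.3503]
tool_rot: [179.8, -0.1, 37.5]
contact_force: [-0.4, 0.0, -2.0]
finger_gap: 0.281
grasp_force: 30.0
```

step_arm:
  targets:
    - {"travel":[0,0,1.5],"spin":0,"claw":2}
    - {"travel":[0,0,0],"spin":0,"claw":2}
    - {"travel":[0,0,0],"spin":0,"claw":2}

```text
t: 18.45
ee_pos: [0.4571, -0.1873, 0.3343]
tool_rot: [-180.0, 0.0, 37.3]
contact_force: [0.7, 0.2, -1.5]
finger_gap: 0.28
grasp_force: 30.0
```

```bash
python3 go.py .4579 -.1872 .3352 37; python3 - <<'E'
from h import *
a,b=cam('scene'),cam('top')
o=robot.get_obs();p=np.array(o['ee_pos']);g=p-[0,0,.069];yaw=np.radians(o['tool_rot'][2])
print(proj(a,[g])[0],proj(b,[g])[0])
s=6;h=np.array([-np.cos(yaw),-np.sin(yaw),0])
for C,x,y,n in((a,240,190,'a'),(b,305,200,'b')):
  im=cv2.resize(C[0]['image'][y:y+95,x:x+65,::-1],None,fx=s,fy=s,interpolation=cv2.INTER_CUBIC)
  for t,col in((10,(0,255,0)),(17.5,(0,0,255)),(25,(255,255,0))):
    d=np.sin(np.radians(t))*h+[0,0,np.cos(np.radians(t))]
    q=((proj(C,[g-.0897*d,g-.0797*d,g-.05*d])-[x,y]+.5)*s).astype(int);cv2.polylines(im,[q],False,col,1);print(n,t,q[0])
  globals()['i'+n]=im
cv2.imwrite('pics/ap.png',np.hstack([ia,ib]))
E
```

```text
t 18.45 pos [ 0.4571 -0.1873  0.3343] rot [-1.7996e+02  3.0000e-02  3.7310e+01] F [ 0.65  0.17 -1.45] gap cm 2.58 gf 29.99966561794281
travel cm [ 0.07  0.04 -0.09] spin 0.005 q [-22.5   6.6 107.2  -0.   66.3  30.2]
[275.92533545 239.01097093] [364.33464794 258.84151064]
a 10 [230 410]
a 17.5 [237 380]
a 25 [244 349]
b 10 [284 311]
b 17.5 [267 288]
b 25 [251 265]
```

View pics/ap.png

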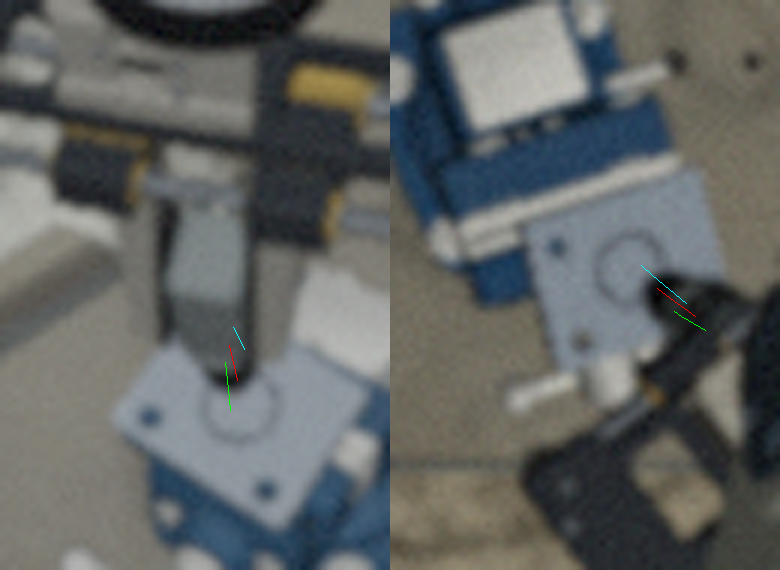

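The scene view has the black barrel end at (232,390) and the top view at (650,278). Both match the 17.5° overlay with the nose about 30 mm off the ring, whose centre is at (240,409) and (630,265). I'll approach along the normal.

step_arm:
  targets:
    - {"travel":[0.25,0.05,0.7],"spin":0,"claw":2}
    - {"travel":[0.25,0,0.7],"spin":0,"claw":2}
    - {"travel":[0.2,0,0.6],"spin":0,"claw":2}
    - {"travel":[0.1,0,0.3],"spin":0,"claw":2}
    - {"travel":[0,0,0],"spin":0,"claw":2}

```text
t: 18.97
ee_pos: [0.4638, -0.1827, 0.3101]
tool_rot: [-179.9, 0.0, 37.2]
contact_force: [-0.3, 0.5, -2.2]
finger_gap: 0.28
grasp_force: 30.0
```

step_arm:
  targets:
    - {"travel":[0.07,0,0.2],"spin":0,"claw":2}
    - {"travel":[0.07,0,0.2],"spin":0,"claw":2}
    - {"travel":[0,0,0],"spin":0,"claw":2}
    - {"travel":[0,0,0],"spin":0,"claw":2}

```text
t: 19.3
ee_pos: [0.4652, -0.1822, 0.3074]
tool_rot: [180.0, 0.0, 37.2]
contact_force: [-0.7, 0.1, 1.0]
finger_gap: 0.282
grasp_force: 30.0
```

```bash
python3 go.py .4652 -.1811 .3068 37
```

```text
t 19.3 pos [ 0.4652 -0.1822  0.3074] rot [179.98   0.    37.18] F [-0.73  0.07  0.99] gap cm 2.59 gf 30.00017523765564
travel cm [ 0.07 -0.09  0.06] spin 0.003 q [-21.6   8.7 108.4  -0.   62.9  31.3]
```

step_arm:
  targets:
    - {"travel":[0.06,0,0.19],"spin":0,"claw":2}
    - {"travel":[0.06,0,0.19],"spin":0,"claw":2}
    - {"travel":[0.05,0,0.16],"spin":0,"claw":2}
    - {"travel":[0,0,0],"spin":0,"claw":2}
    - {"travel":[0,0,0],"spin":0,"claw":2}

```text
t: 19.72
ee_pos: [0.4665, -0.1813, 0.3018]
tool_rot: [180.0, 0.0, 37.2]
contact_force: [-1.6, -1.6, 2.2]
finger_gap: 0.281
grasp_force: 30.0
```

step_arm:
  targets:
    - {"travel":[0,0,0],"spin":0,"claw":2}
    - {"travel":[0,0,0],"spin":0,"claw":2}
    - {"travel":[0,0,0],"spin":0,"claw":2}

```text
t: 19.97
ee_pos: [0.4664, -0.1813, 0.3019]
tool_rot: [180.0, 0.0, 37.2]
contact_force: [-2.0, -2.0, 2.5]
finger_gap: 0.285
grasp_force: 30.0
```

```bash
python3 go.py .4652 -.1811 .3068 37; python3 - <<'E'
from h import *
a,b=[cam('scene') for _ in range(4)],[cam('top') for _ in range(4)]
F=[]
o=robot.get_obs();p=np.array(o['ee_pos']);g=p-[0,0,.069];yaw=np.radians(o['tool_rot'][2]);t=np.radians(17.5)
d=np.sin(t)*np.array([-np.cos(yaw),-np.sin(yaw),0])+[0,0,np.cos(t)]
print('F',o['contact_force'],'tip',g-.0837*d,'tq',o['wrist_torque'])
s=9;V=[]
for L,x,y in((a,255,225),(b,325,218)):
  C=L[0];I=np.mean([c[0]['image'] for c in L],0).astype(np.uint8)
  im=cv2.resize(I[y:y+60,x:x+43,::-1],None,fx=s,fy=s,interpolation=cv2.INTER_CUBIC)
  q=((proj(C,[g-.0837*d,g-.0*d])-[x,y]+.5)*s).astype(int);cv2.polylines(im,[q],False,(0,0,255),1)
  V.append(im)
cv2.imwrite('pics/fin.png',np.hstack(V))
E
```

```text
t 19.97 pos [ 0.4664 -0.1813  0.3019] rot [1.7998e+02 1.0000e-02 3.7170e+01] F [-2.02 -2.03  2.46] gap cm 2.623 gf 30.000653564929962
travel cm [-0.09 -0.09 -0.49] spin 0.003 q [-21.4   9.1 108.6  -0.   62.3  31.4]
F [-2.27304759 -2.37539974  2.72407705] tip [ 0.48650375 -0.1660174   0.15298951] tq [-0.64461095  0.5972393  -0.00958691]
```

View pics/fin.png

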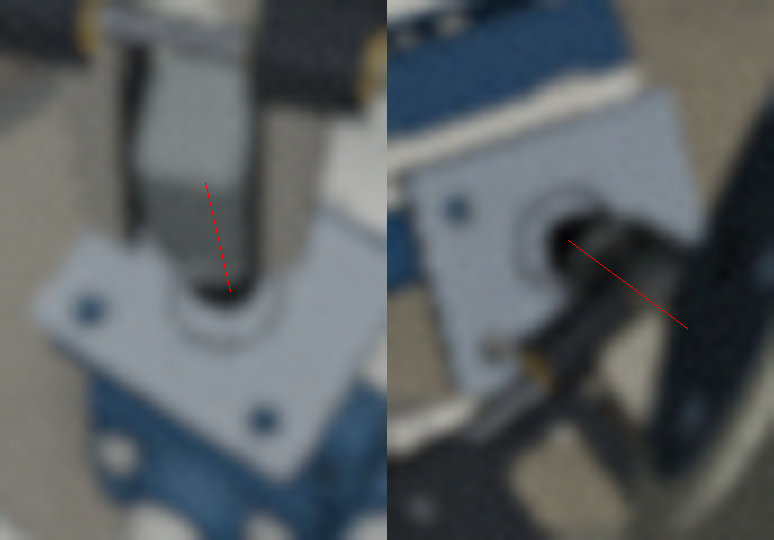

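The pressed nose looks inside the ring, but the black barrel's lower edge is at (225,303) in the scene view while the ring centre is at about (225,303). The line of sight is nearly along the gauge, so I'll check the tilt numerically with projected silhouettes.

```bash
cat > sil.py <<'E'
from h import *
a,b=[cam('scene') for _ in range(6)],[cam('top') for _ in range(6)]
o=robot.get_obs();p=np.array(o['ee_pos']);g=p-[0,0,.069];yaw=np.radians(o['tool_rot'][2])
ph=np.linspace(0,2*np.pi,60)
def circ(d,l,r):
    u=np.cross(d,[0,1,0]);u/=np.linalg.norm(u);v=np.cross(d,u)
    return g-l*d+r*(np.outer(np.cos(ph),u)+np.outer(np.sin(ph),v))
for L,x0,x1,y0,y1 in((a,266,294,242,268),(b,332,362,232,262)):
  C=L[0];I=np.mean([c[0]['image'] for c in L],0).mean(2)
  print('cols',x0,'rows',y0)
  for y in range(y0,y1):print(y,''.join('%4d'%v for v in I[y,x0:x1]))
  for tt in (10,14,17.5,21,25):
    t=np.radians(tt);d=np.sin(t)*np.array([-np.cos(yaw),-np.sin(yaw),0])+[0,0,np.cos(t)]
    q=proj(C,circ(d,.0797,.011));k=proj(C,circ(d,.0317,.016));n=proj(C,g-.0837*d)[0]
    print(tt,'tip',n.round(1),'barrel end x',q[:,0].min().round(1),q[:,0].max().round(1),'y',q[:,1].min().round(1),q[:,1].max().round(1),'collar x',k[:,0].min().round(1),k[:,0].max().round(1),'y',k[:,1].min().round(1),k[:,1].max().round(1))
E
python3 sil.py
```

```text
cols 266 rows 242
242  105  94  71  71  99 119 127 129 128 130 130 130 131 130 124 111  83  64  84 104 109 109 107 105 110 136 161 168
243  106  94  71  64  91 112 121 123 124 125 127 128 130 129 123 105  76  62  83 105 111 109 107 106 117 145 166 172
244  107  96  76  58  75  98 106 111 113 116 119 120 124 123 117 100  71  58  85 102 108 109 106 108 125 152 168 173
245  107  99  76  53  61  79  89  93  94  98 101 106 109 109 104  87  63  57  84 104 109 108 106 109 129 156 170 174
246  108  99  76  51  53  73  82  82  83  84  87  89  91  92  86  76  58  58  83 104 109 109 106 105 126 151 163 169
247  108 100  77  48  51  70  78  82  80  82  81  82  84  83  80  72  56  58  85 104 108 109 105 104 120 138 150 160
248  107 100  76  47  44  64  77  81  82  80  81  83  80  82  79  71  55  58  84 104 109 108 105 106 119 131 136 147
249  109  99  77  51  50  67  75  80  79  80  80  81  80  80  78  72  56  56  85 103 109 107 107 113 129 136 134 135
250  115 105  83  58  67  81  80  77  79  80  79  80  81  81  79  71  57  60  82 104 109 107 109 121 139 146 142 137
251  129 117  98  76  87  97 
[... 5981 characters left out ...]
14  95  76  69  74  66  43  31  29  47  64  76  96 120 135 137 123  89  50  28  26  25  26  23  24
261  104 116 128 120 102  87  78  74  78  75  59  38  29  36  50  67  69  73  99 122 131 117  82  50  27  26  30  30  30  25
10 tip [347.2 247.8] barrel end x 343.1 352.1 y 243.5 252.6 collar x 346.7 360.5 y 244.5 258.5
14 tip [345.8 245.9] barrel end x 341.9 350.8 y 241.7 250.8 collar x 346.2 359.8 y 243.8 257.7
17.5 tip [344.6 244.2] barrel end x 340.8 349.6 y 240.2 249.1 collar x 345.8 359.3 y 243.2 256.9
21 tip [343.5 242.6] barrel end x 339.8 348.5 y 238.7 247.6 collar x 345.5 358.7 y 242.7 256.2
25 tip [342.3 240.8] barrel end x 338.7 347.3 y 237.0 245.8 collar x 345.1 358.1 y 242.1 255.4
```

```bash
python3 - <<'E'
from h import *
a,b=cam('scene'),cam('top')
P=tri((a,b),((279.6,254.3),(346.6,245.5)));S=tri((a,b),((279.8,257.3),(344.6,244.2)))
for C,u in((a,(279.6,254.3)),(b,(346.6,245.5))):print('res',proj(C,[P])[0]-u)
for C,u in((a,(279.8,257.3)),(b,(344.6,244.2))):print('res',proj(C,[S])[0]-u)
o=robot.get_obs();g=np.array(o['ee_pos'])-[0,0,.069]
v=g-P;print('barrel end',P,'spot',S,'g',g,'len',np.linalg.norm(v),'tilt',np.degrees(np.arccos(v[2]/np.linalg.norm(v))),'az',np.degrees(np.arctan2(v[1],v[0])))
n=np.array([-.228,-.194,.954]);print('height over face',(P-S)@n,'lateral',(P-S)-n*((P-S)@n))
E
```

```text
res [ 0.07336553 -0.01020766]
res [-0.03821311  0.05891464]
res [ 0.18419454 -0.02574377]
res [-0.0956412   0.14775702]
barrel end [ 0.48367511 -0.16794469  0.16775845] spot [ 0.48625593 -0.16590117  0.15133395] g [ 0.46647155 -0.18113501  0.23278669] len 0.06854647700458444 tilt 18.436670019117948 az -142.5218919690366
height over face 0.016653837767683848 lateral [0.00121625 0.00118732 0.00053673]
```

The triangulated axis tilts 18.4° at azimuth -142.5°, against about 17.4° and -140° for the face, and lies about 2 mm from the ring's centre. The push is about 4.8 N, which means the nose is 6 to 7 mm in. Handing in.

```bash
python3 go.py .4664 -.1813 .3019 37; python3 -c "
from rig import robot;print(robot.close_job())"
```

```text
t 21.07 pos [ 0.4665 -0.1811  0.3018] rot [180.    -0.    37.17] F [-2.23 -3.29  1.55] gap cm 2.561 gf 30.00075727701187
travel cm [-0.02  0.01 -0.01] spin 0.003 q [-21.4   9.1 108.6  -0.   62.3  31.4]
the job is handed in; nothing more can be done
None
```

The job is handed in at 21 s of the 56 s allowed; `close_job` returned no verdict. The gauge was zeroed on the square plate for over a second, then left held and pressed inside the ring, at my estimate about 2 mm off centre, 1–2° off square and with the nose 6–7 mm in.

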